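# Load a bottle into the bench labeller up its feed chute

### The arm

A 7-joint arm with a two-finger parallel gripper is mounted at the origin on the work surface. World frame = base frame: x ahead of the robot, y to its left, z up, the work surface at z = 0. Lengths are in m, angles in degrees, forces in N, time in s.
With the tool pointing down it reaches from about 0.425 to 0.875 m from the base axis. Payload 4.7 kg.
Tool frame: the origin (TCP) lies midway between the tips of the shut fingers; the grasp point (between the pads) lies 19 mm behind it; z points along the fingers, y is the direction in which the jaws open and shut (so a half turn about z gives the same grasp; the last joint's range is limited). The gripper opens to 87 mm and grips with 3 to 60 N. Pads are 19 mm wide; open, the fingers measure 117 mm over their backs; the gripper's body (75 mm by 190 mm) begins 51 mm behind the grasp point.
Start: joints at [-68.807, 18.392, -4.016, 83.108, 1.295, 78.541, -3.26], TCP at [0.226, 0.609, 0.223] pointing down, gripper open.
Joint ranges: [-163.93, 163.93], [-17.29, 119.83], [-79.2, 71.16], [3.27, 140.29], [-89.18, 269.18], [5.43, 117.66], [-154.24, 154.24]. Speed limits (degrees/s): [147.25, 147.25, 180, 180, 180, 180, 180].

### API

Orientations are given as [roll, pitch, yaw] about the fixed x, y, z axes, in that order (R = Rz(yaw) Ry(pitch) Rx(roll)).
In Python, from cell import env gives the robot as it stands. The module is installed in compiled form; this text tells all that it offers.
- The arm moves only by the tool servo_tool, never from a script. Its argument "plan" is a list of rows, each a list of 3 entries, a list of its own where there are three numbers: the opening, from 0 (shut) to 1 (fully open), then the shift along the tool's x, y, z in cm, then the turn, a rotation vector about the tool's x, y, z in degrees. A call has 1 to 20 rows; each row shifts and turns the pose as measured when the row begins, along the tool's axes as they then stand; what a row does not reach is not made up. A row lasts 1/12 s, in which the tool goes at most 41.7 mm and 7.16 degrees, less where a joint would pass 70% of its speed; a pose out of reach is approached as far as the arm can. A call is refused whole if a number of a shift passes 4.17 or a number of a turn 7.16, either way. A call with a gripper value outside its range is refused whole. The fingers move at their own pace and stop on an object; "force" is the grip in N (left out, the last holds). Time passes only in rows, so rows that do not move let the fingers close. It gives the time, the measured TCP pose, the force and the opening at its end, in the units of the state.
- env.get_obs(): the state, without advancing time (a new reading comes with each control period).
- env.read_camera(name): name is "scene" or "top" or "wrist"; returns a dict with "image" (480x640x3 uint8, blue, green, red), "fx", "fy", "cx", "cy" (pixels), "rvec" (rotation vector, rad) and "tvec" (3), from world to camera coordinates, as OpenCV has them; the wrist camera has in their place "T_tool_cam" (4x4, takes a point from camera to tool coordinates, whose origin is the TCP and whose axes are the flange's). Camera axes: x right, y down, z forward; pixel columns grow to the right and rows downward; lengths in m; the calibration is good to about 2 mm. The wrist camera is an equidistant fisheye: a pixel r from the principal point sees the ray r / f radians off the axis. A picture is of the moment at which its call begins: read the wrist's pose just before it. There is no depth.
- env.sign_off(): hands the job in, once; it reports no verdict.
The state is a dict: "time_s": time; "qpos": joint angles; "joint_velocities": joint speeds; "effort": joint torques, N m; "tool_pos": TCP position; "tool_rot": TCP orientation; "force": force on the tool from outside, world axes, zero at the start; "wrist_torque": the same for the moment, N m; "grip_width": finger opening in m.
Only numpy, scipy, OpenCV 4.12 (cv2) and the standard library are available. Lean on these libraries where they do the work, as an engineer would, in place of code of your own. Each camera call takes 0.05 s, during which the arm holds its last target. There are 200 camera calls.

### The job

Load the bottle lying at the foot of the labeller's feed chute: push it up the slope with your fingertips, never lifting it, until it drops between the two rollers and cannot roll back. Then push on its cap end to slide it along the rollers until its base is fully home against the end stop, and take your fingers away, leaving the bottle lying there. Leave the other things on the bench where they stand.

Things in the scene. Friction and masses are not known exactly. Their poses are not given: they have to be found in the camera images.
- labeller: Bench-top round-bottle labeller, aluminium and white, 400 x 250 mm, fixed. Origin on the bench straight under the roller nest. x: level, the way the chute feeds; y: left of that, along the rollers; z up. Bearing plates at the roller ends (y = +-112 to 122 mm) are 66 mm high. From x = 80 mm on: white housing, 87 mm high; label reel, 188 mm high, from x = 119 mm.
- nest (a point): Where the bottle's axis lies once loaded: midway between the rollers (labeller x = 0, y = 0), 86 mm above the bench. Two black rubber rollers along y, radius 14 mm, y from -110 to 110 mm, axes at x = -20 and +20 mm, tops 69 mm high, turning stiffly. On top of the front roller the bottle's axis is 92 mm high; past it the bottle drops 6 mm into the nest by itself.
- guide_bar (a point): Middle of the front of a round steel bar (10 mm thick, 120 mm long, along y) behind the rear roller on the cap side, 28 mm beyond the nest in x, top 93 mm above the bench: it keeps the bottle from going too far. On the base side a peel plate (labeller y 20 to 66 mm, from x = 30 mm, top 99 mm high) does the same.
- chute: Steel gutter rising 10 degrees to the rollers, fixed to the labeller. Origin on its floor at the foot, mid-width (labeller x = -151, y = 0, z = 46 mm). x: up the floor; y: as the labeller's; z: square to the floor. Floor 122 mm long, its surface in line with the front roller's top. Side walls at y = +-54 mm, 14 mm high, end with the floor. Lip 6 mm high, 3 mm thick, at the foot.
- bottle: Sealed amber glass bottle, no label, 0.13 to 0.27 kg, lying across the chute against the foot lip, base to the labeller's +y, cap to -y. Round body 46 mm across, 65 mm long; gold cap 28 mm across, 22 mm long; 105 mm in all. Origin on its axis half-way along the round body (32.5 mm from the base); its y axis runs from cap to base. Slippery glass (friction about 0.35). Let go on the chute, it rolls back.
- bottle_base (a point): Centre of the flat base of that bottle, on its axis.
- bottle_cap (a point): Centre of the flat end of that bottle's cap, on its axis.
- end_stop: Aluminium stop clamped over the rollers at the nest's +y side, set differently each time; it does not give. Plate 44 mm wide (x), 6 mm thick, from 14 mm below to 20 mm above its origin, which is the spot on its face (looking to -y) that the middle of the bottle's base must meet, 86 mm above the bench. Axes as the labeller's. A bottle fresh from the chute is 13 to 36 mm short of it.
- finished_bottle: Bystander: a standing labelled bottle, 46 mm in diameter, 105 mm high, on the bench to the -y side of the chute. Origin at the centre of its underside.
- label_roll: Bystander: a spare roll of labels lying flat, 90 mm in diameter, 44 mm high, on the bench to the +y side of the labeller. Origin at the centre of its underside.
- loose_cap: Bystander: a loose gold cap, 28 mm in diameter, 22 mm high, standing open side up on the bench to the +y side of the chute. Origin at the centre of its underside.
Things that resemble listed ones, but are neither listed nor needed, are in the scene too. What is shaped like the bottle but green or red is not meant.

How it is judged:
By the outcome, as a careful person would: the job done as asked, in the order asked, and still so for the second after the job is handed in, with the robot touching nothing.
It also fails if it takes over 51 s, if anything falls off the work surface, if the arm or the gripper's body presses on something with over 40 N, if the wrist force passes 120 N, or if a joint passes its speed limit or range.

## Working session

There is one attempt and no reset: what is moved stays moved. The work goes in short steps, Python scripts to look and compute and a tool call to move; the robot and the scene stay as the last step left them, time stands still between calls to the robot, and variables do not carry over. Pictures are saved under pics/ and viewed, about 8 in all and at most 12, crops included, and the job is handed in when it is done.

Besides the shell and the picture viewer there is one more tool, called after "Call:" by a JSON object that holds its "name" and its "arguments". servo_tool: Moves the arm, as the interface text tells. Its arguments: {"type":"object","properties":{"plan":{"type":"array"},"force":{"type":"number"}},"required":["plan"]}

```bash
mkdir -p pics; ls; python3 - <<'E'
from cell import env
import cv2,pickle
o=env.get_obs(); print(o)
d={}
for n in("scene","top"):
    c=env.read_camera(n); d[n]=c; cv2.imwrite(f"pics/{n}0.png",c["image"]); print(n,c["fx"],c["fy"],c["cx"],c["cy"],c["rvec"],c["tvec"])
pickle.dump(d,open("cams0.pkl","wb"))
E
```

```text
pics
{'time_s': 0.0, 'qpos': array([-68.80660067,  18.43839218,  -4.01764838,  83.17349725,
         1.29393646,  78.53926916,  -3.26147186]), 'joint_velocities': array([ 0.04210137, -0.00335575, -0.03818452,  0.09070889,  0.00935397,
       -0.04331084,  0.02437862]), 'effort': array([ 1.11337145e-04, -4.91291070e+01, -4.03765664e-01, -3.12535071e+01,
       -6.38781628e-02,  4.37754253e-02,  1.75299974e-04]), 'tool_pos': array([0.22625117, 0.60878291, 0.22148165]), 'tool_rot': array([-1.79894031e+02,  3.90588470e-03,  1.59616647e+02]), 'force': array([0.05710561, 0.28689403, 0.42986647]), 'wrist_torque': array([-0.01663839, -0.00175198, -0.00285057]), 'grip_width': 0.08732223237114371}
scene 472.33280311383794 472.33280311383794 313.82172062383904 227.09134810928725 [ 2.38871648  0.61199742 -0.19467095] [-0.49045703 -0.12358123  1.00823836]
top 465.83345402075145 465.83345402075145 320.0479741245446 237.70307073974038 [ 2.14587002 -2.21092335  0.10361861] [0.07978404 0.5330351  1.05086471]
```

View pics/top0.png

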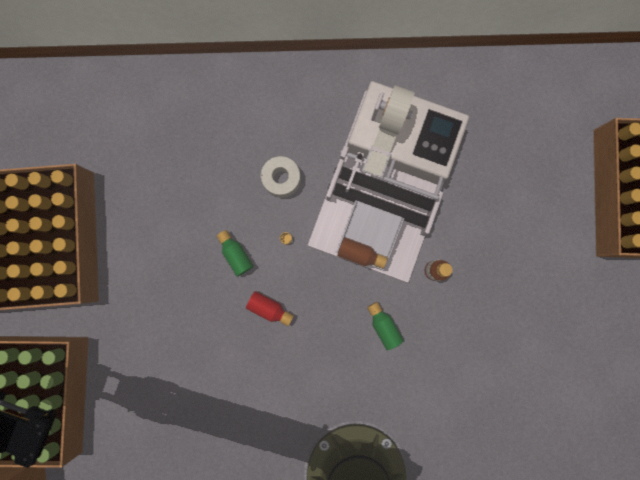

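View pics/scene0.png

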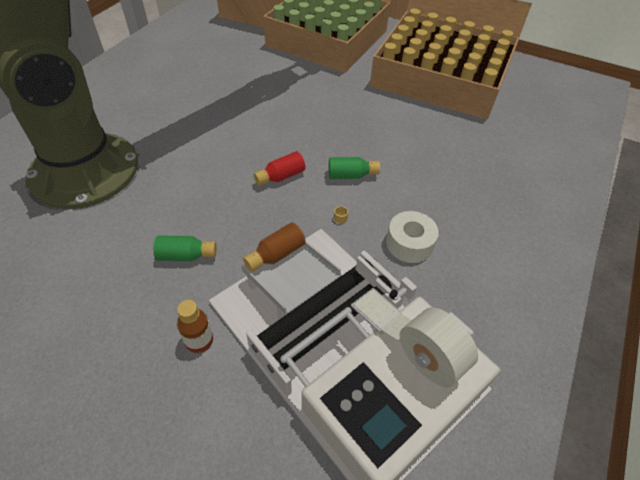

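The amber bottle lying in the chute is at top (363,253) / scene (275,247). The lookalikes are the standing labelled amber bottle (438,270), the greens (235,254) and (386,327), and the red (270,307). Only the one in the chute is amber and lying down. I'll confirm it in an enlarged crop, which will also show the end stop and rollers.

```bash
cat > h.py <<'E'
import numpy as np,cv2,pickle
def ray(c,px):
    K=np.array([[c["fx"],0,c["cx"]],[0,c["fy"],c["cy"]],[0,0,1]]); R,_=cv2.Rodrigues(np.array(c["rvec"],float)); t=np.array(c["tvec"],float).ravel()
    return -R.T@t, R.T@np.linalg.inv(K)@np.array([px[0],px[1],1.])
def onz(c,px,z):
    o,d=ray(c,px); return o+d*(z-o[2])/d[2]
def proj(c,P):
    K=np.array([[c["fx"],0,c["cx"]],[0,c["fy"],c["cy"]],[0,0,1]])
    return cv2.projectPoints(np.array(P,float).reshape(-1,1,3),np.array(c["rvec"],float),np.array(c["tvec"],float),K,None)[0].reshape(-1,2)
E
python3 - <<'E'
from h import *
d=pickle.load(open("cams0.pkl","rb")); c=d["top"]; im=c["image"]
a=cv2.resize(im[150:290,300:460],None,fx=4.5,fy=4,interpolation=cv2.INTER_CUBIC)
a=cv2.resize(im[145:290,300:470],None,fx=4,fy=4,interpolation=cv2.INTER_CUBIC); cv2.imwrite("pics/topcrop.png",a)
hsv=cv2.cvtColor(im,cv2.COLOR_BGR2HSV)
for p in [(363,253),(381,261),(438,275),(445,270),(380,185),(390,230),(405,205)]: print(p,hsv[p[1],p[0]])
amber=cv2.inRange(hsv,(3,100,40),(14,255,200)); gold=cv2.inRange(hsv,(15,110,90),(28,255,255))
for nm,m in(("amber",amber),("gold",gold)):
    n,l,s,ce=cv2.connectedComponentsWithStats(m)
    for i in range(1,n):
        if s[i,4]>25 and 230<ce[i][0]<470 and 150<ce[i][1]<300:
            pts=np.argwhere(l==i)[:,::-1].astype(np.float32); print(nm,s[i],ce[i],cv2.minAreaRect(pts))
E
```

```text
(363, 253) [ 10 136 114]
(381, 261) [ 18 134 181]
(438, 275) [ 11 126  97]
(445, 270) [ 19 138 181]
(380, 185) [20 14 55]
(390, 230) [165   9 168]
(405, 205) [173  17 132]
amber [339 238  39  27 637] [356.97959184 252.37205651] ((358.0390319824219, 252.751220703125), (37.53372573852539, 18.37177085876465), 20.2248592376709)
amber [430 261  17  19 153] [436.50980392 270.16339869] ((438.0, 270.0), (18.0, 16.0), 90.0)
gold [281 233  11  11  94] [285.84042553 238.07446809] ((286.0, 238.0), (10.0, 10.0), 90.0)
gold [375 255  12  13 103] [380.31067961 260.84466019] ((380.3500061035156, 260.95001220703125), (9.486831665039062, 10.435516357421875), 18.434947967529297)
gold [437 263  15  14 167] [443.98203593 269.53293413] ((444.0, 269.5), (13.0, 14.0), 90.0)
```

View pics/topcrop.png

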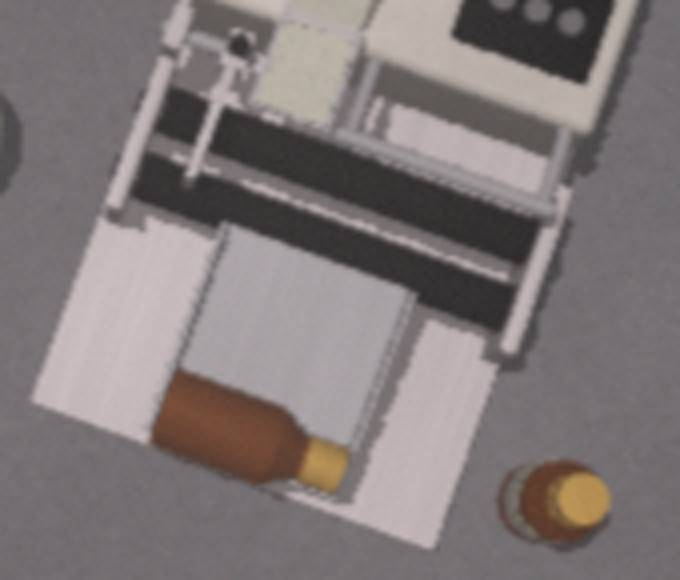

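The crop confirms it: amber body with its base at the left (crop 170,410) and gold cap at the right (325,465), lying at the chute foot. The end stop plate runs along about (205,140), near the rollers' left end. Next I'll compute the labeller pose from the chute and roller corners and check it against the other features.

```bash
cat >> h.py <<'E'
def fit2d(L,W):
    L=np.array(L)[:,:2];W=np.array(W)[:,:2]; a=L-L.mean(0); b=W-W.mean(0)
    th=np.arctan2((a[:,0]*b[:,1]-a[:,1]*b[:,0]).sum(),(a*b).sum()); R=np.array([[np.cos(th),-np.sin(th)],[np.sin(th),np.cos(th)]])
    t=W.mean(0)-R@L.mean(0); return R,t,np.degrees(th),(L@R.T+t-W)*1000
E
python3 - <<'E'
from h import *
d=pickle.load(open("cams0.pkl","rb")); c=d["top"]; s=d["scene"]
px=lambda u,v:(300+(u+.5)/4-.5,145+(v+.5)/4-.5)
# chute top corners, front roller front corners (roller silhouettes ~ z 55..69)
F=[((-.031,.054,.067),(228,226)),((-.031,-.054,.067),(414,293)),((-.026,.110,.067),(132,193)),((-.026,-.110,.067),(500,330)),((.026,-.11,.067),(540,222)),((.026,.11,.067),(170,88))]
W=[onz(c,px(*p),P[2]) for P,p in F]
R,t,th,res=fit2d([P for P,_ in F],W); print("labeller yaw",th,"t",t); print(res.round(1))
# scene-check with chute foot etc: project to scene
L2W=lambda P: np.r_[R@np.array(P[:2])+t,P[2]]
pts=[L2W(P) for P,_ in F]
q=proj(s,pts); print(q.round(0))
# bottle
ang=np.array([R.T@(onz(c,p,.0716)[:2]-t) for p in [(358.04,252.75),(380.3,260.9)]])*1000; print("body mid, cap mid in labeller",ang)
for p in [(190,180),(203,178),(226,75),(238,78)]:
    w=onz(c,px(*p),.106); print("stop top?",p,R.T@(w[:2]-t)*1000)
im=s["image"].copy()
for u,v in q: cv2.circle(im,(int(round(u)),int(round(v))),1,(0,0,255),-1)
cv2.imwrite("pics/sc1.png",cv2.resize(im[200:400,190:440],None,fx=3.2,fy=3,interpolation=cv2.INTER_CUBIC))
for n,P in [("bottle",(-.138,.020,.0716)),("nest",(0,0,.086)),("prepush",(-.20,.017,.064)),("fin",(-.03,.017,.085)),("cap",(0,-.11,.08))]: print(n,L2W(P).round(4), np.hypot(*L2W(P)[:2]))
for n,p,z in [("finished",(444,269.5),.105),("roll",(281,177),.044)]: 
    w=onz(c,p,z); print(n,w,R.T@(w[:2]-t))
np.savez("lab.npz",R=R,t=t,th=th)
E
```

```text
labeller yaw -22.005633696704887 t [ 0.61916095 -0.08075825]
[[-0.1  0.7]
 [ 0.1  2.6]
 [ 5.4 -2.1]
 [ 5.9 -4.4]
 [-5.8  1.5]
 [-5.4  1.7]]
[[338. 275.]
 [285. 312.]
 [365. 259.]
 [257. 335.]
 [278. 361.]
 [387. 279.]]
body mid, cap mid in labeller [[-138.30950856   11.49965177]
 [-138.19659808  -40.42218341]]
stop top? (190, 180) [-21.57078597  81.77647721]
stop top? (203, 178) [-18.11876857  75.5959316 ]
stop top? (226, 75) [39.19929754 83.18184037]
stop top? (238, 78) [39.9020055  76.54174332]
bottle [ 0.4987 -0.0105  0.0716] 0.498819292222551
nest [ 0.6192 -0.0808  0.086 ] 0.6244054626691211
prepush [0.4401 0.0099 0.064 ] 0.440213712924342
fin [ 0.5977 -0.0538  0.085 ] 0.6001288106049467
cap [ 0.5779 -0.1827  0.08  ] 0.6061476898598562
finished [ 0.45244808 -0.19629827  0.105     ] [-0.11127476 -0.16958953]
roll [0.67541    0.14910774 0.044     ] [-0.03397914  0.23419595]
```

View pics/sc1.png

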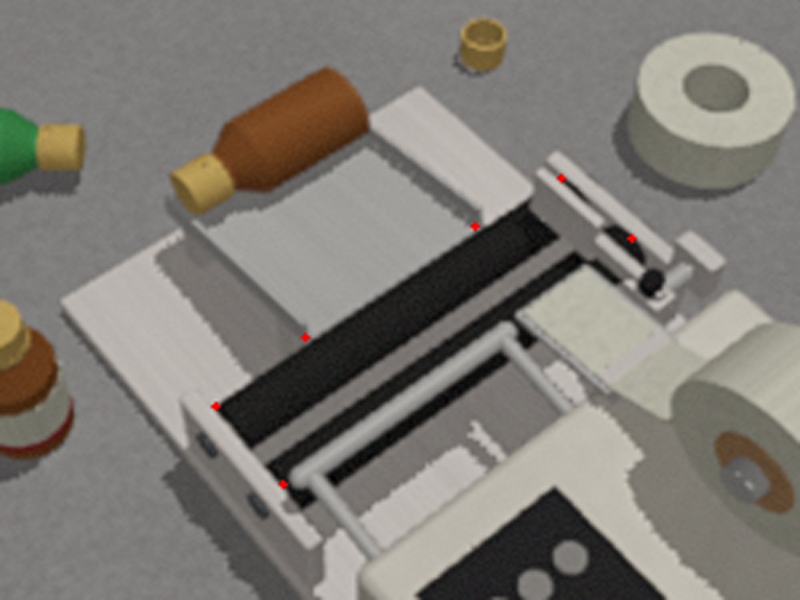

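The labeller pose is x=0.619, y=-0.081, yaw=-22°, with the rollers and chute agreeing to about 2 mm. The stop face is at about y=+76 mm, so the slide should be about 23 mm. The tool's x axis is roughly -labeller x and its y axis is roughly labeller y. I'll move to a point behind the bottle at safe height.

Call:
{"name": "servo_tool", "arguments": {"plan": [[0.33, [-2.3, -2.65, 0], [0, 0, 1.6]], [0.33, [-2.3, -2.65, 0], [0, 0, 0]], [0.33, [-2.3, -2.65, 0], [0, 0, 0]], [0.33, [-2.3, -2.65, 0], [0, 0, 0]], [0.33, [-2.3, -2.65, 0], [0, 0, 0]], [0.33, [-2.3, -2.65, 0], [0, 0, 0]], [0.33, [-2.3, -2.65, 0], [0, 0, 0]], [0.33, [-2.3, -2.65, 0], [0, 0, 0]], [0.33, [-2.3, -2.65, 0], [0, 0, 0]], [0.33, [-2.3, -2.65, 0], [0, 0, 0]], [0.33, [-2.3, -2.65, 0], [0, 0, 0]], [0.33, [-2.3, -2.65, 0], [0, 0, 0]], [0.33, [-2.3, -2.65, 0], [0, 0, 0]], [0.33, [-2.3, -2.65, 0], [0, 0, 0]]]}}

```text
time_s: 1.27
tool_pos: [0.386, 0.1286, 0.213]
tool_rot: [-179.4, -0.5, 158.9]
force: [0.6, 0.7, 0.7]
grip_width: 0.0289
```

```bash
cat > go.py <<'E'
import sys,numpy as np
from cell import env
from scipy.spatial.transform import Rotation as Ro
L=np.load("lab.npz"); R,t=L["R"],L["t"]
o=env.get_obs(); p=o["tool_pos"]; Rt=Ro.from_euler("xyz",o["tool_rot"],degrees=True)
print("t",round(o["time_s"],2),"lab mm",(np.r_[R.T@(p[:2]-t),p[2]]*1000).round(1),"F lab",np.r_[R.T@o["force"][:2],o["force"][2]].round(1),"grip",round(o["grip_width"]*1000,1),"q",o["qpos"].round(0))
if len(sys.argv)>3:
    T=np.array(list(map(float,sys.argv[1:4])))/1000; W=np.r_[R@T[:2]+t,T[2]]
    print("shift cm (tool)",(Rt.inv().apply(W-p)*100).round(2),"turn",(Rt.inv()*Ro.from_euler("xyz",[180,0,158],degrees=True)).as_rotvec(degrees=True).round(2))
E
python3 go.py -190 17 130; python3 go.py -190 17 64
```

```text
t 1.27 lab mm [-294.6  106.7  213. ] F lab [0.3 0.8 0.7] grip 28.9 q [-44. -12.  19. 116.   4.  77.  43.]
shift cm (tool) [-10.39  -9.05   8.31] turn [-0.59 -0.47  0.87]
t 1.27 lab mm [-294.6  106.7  213. ] F lab [0.3 0.8 0.7] grip 28.9 q [-44. -12.  19. 116.   4.  77.  43.]
shift cm (tool) [-10.44  -8.98  14.91] turn [-0.59 -0.47  0.87]
```

Call:
{"name": "servo_tool", "arguments": {"plan": [[0.33, [-2.1, -1.8, 0.5], [-0.6, -0.5, 0.9]], [0.33, [-2.1, -1.8, 1.0], [0, 0, 0]], [0.33, [-2.1, -1.8, 1.5], [0, 0, 0]], [0.33, [-2.1, -1.8, 1.5], [0, 0, 0]], [0.33, [-2.1, -1.8, 1.5], [0, 0, 0]], [0.33, [0, 0, 2], [0, 0, 0]], [0.33, [0, 0, 2], [0, 0, 0]], [0.33, [0, 0, 0], [0, 0, 0]]]}}

```text
time_s: 1.93
tool_pos: [0.4535, -0.0112, 0.1102]
tool_rot: [179.8, 0.3, 157.0]
force: [-1.0, 0.3, -0.1]
grip_width: 0.0286
```

```bash
python3 go.py -190 17 64
```

```text
t 1.93 lab mm [-179.7    2.4  110.2] F lab [-1.1 -0.1 -0.1] grip 28.6 q [-36.  -2.  34. 119.   1.  62.  64.]
shift cm (tool) [1.09 1.43 4.62] turn [ 0.23  0.34 -0.99]
```

Call:
{"name": "servo_tool", "arguments": {"plan": [[0.33, [0.5, 0.7, 0.3], [0.2, 0.3, -0.9]], [0.33, [0.6, 0.7, 1], [0, 0, 0]], [0.33, [0, 0, 1.2], [0, 0, 0]], [0.33, [0, 0, 1.2], [0, 0, 0]], [0.33, [0, 0, 0.6], [0, 0, 0]], [0.33, [0, 0, 0], [0, 0, 0]], [0.33, [0, 0, 0], [0, 0, 0]]]}}

```text
time_s: 2.52
tool_pos: [0.4487, 0.0147, 0.0675]
tool_rot: [179.7, 0.1, 158.5]
force: [-0.6, 0.2, 0.2]
grip_width: 0.0287
```

```bash
python3 go.py -170 17 64; python3 - <<'E'
from cell import env; import cv2
c=env.read_camera("wrist"); cv2.imwrite("pics/w1.png",c["image"]); print(c["T_tool_cam"],c["fx"])
E
```

```text
t 2.52 lab mm [-193.8   24.6   67.5] F lab [-0.6 -0.1  0.2] grip 28.7 q [-37.   1.  33. 122.  -1.  57.  65.]
shift cm (tool) [-2.38 -0.78  0.35] turn [0.26 0.07 0.48]
[[-1.25322902e-03 -9.53559133e-01 -3.01203268e-01  8.42066019e-02]
 [ 9.99998265e-01 -7.79941314e-04 -1.69157090e-03 -2.09583197e-04]
 [ 1.37809201e-03 -3.01204865e-01  9.53558457e-01 -1.61268184e-01]
 [ 0.00000000e+00  0.00000000e+00  0.00000000e+00  1.00000000e+00]] 371.64829954431775
```

View pics/w1.png

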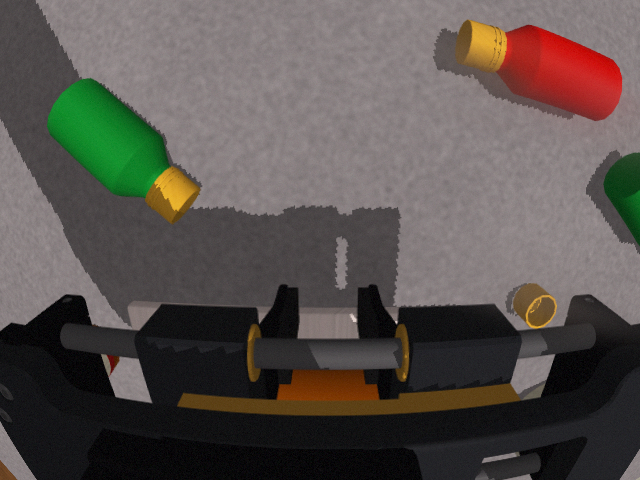

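Call:
{"name": "servo_tool", "arguments": {"plan": [[0.33, [-0.6, -0.4, 0.2], [0, 0, 0.5]], [0.33, [-0.6, -0.4, 0.3], [0, 0, 0]], [0.33, [-0.5, 0, 0], [0, 0, 0]], [0.33, [-0.3, 0, 0], [0, 0, 0]], [0.33, [0, 0, 0], [0, 0, 0]]]}}

```text
time_s: 2.98
tool_pos: [0.4678, -0.0013, 0.0645]
tool_rot: [179.5, 0.3, 157.9]
force: [-0.8, 1.3, -0.5]
grip_width: 0.0288
```

```bash
python3 go.py -170 17 63
```

```text
t 2.98 lab mm [-170.1   17.    64.5] F lab [-1.2  0.9 -0.5] grip 28.8 q [-36.   4.  34. 120.  -3.  56.  68.]
shift cm (tool) [-0.01  0.    0.15] turn [ 0.45  0.26 -0.07]
```

Call:
{"name": "servo_tool", "arguments": {"plan": [[0.33, [-0.4, 0, 0], [0.4, 0.3, 0]], [0.33, [-0.4, 0, -0.07], [0, 0, 0]], [0.33, [-0.4, 0, -0.07], [0, 0, 0]], [0.33, [-0.4, 0, -0.07], [0, 0, 0]], [0.33, [-0.4, 0, -0.07], [0, 0, 0]], [0.33, [-0.4, 0, -0.07], [0, 0, 0]], [0.33, [-0.4, 0, -0.07], [0, 0, 0]], [0.33, [-0.4, 0, -0.07], [0, 0, 0]], [0.33, [-0.1, 0, 0], [0, 0, 0]], [0.33, [-0.1, 0, 0], [0, 0, 0]]]}}

```text
time_s: 3.82
tool_pos: [0.502, -0.0153, 0.0697]
tool_rot: [-180.0, -0.2, 157.9]
force: [-0.6, 0.5, 0.9]
grip_width: 0.0288
```

```bash
python3 go.py -100 17 77; python3 - <<'E'
from cell import env; import cv2
from h import *
c=env.read_camera("scene"); im=c["image"]; cv2.imwrite("pics/s2.png",cv2.resize(im[180:400,170:440],None,fx=2.9,fy=2.7))
E
```

```text
t 3.82 lab mm [-133.1   16.8   69.7] F lab [-0.8  0.2  0.9] grip 28.8 q [-34.   9.  35. 115.  -6.  58.  72.]
shift cm (tool) [-3.31  0.03 -0.74] turn [-0.05 -0.23 -0.09]
```

View pics/s2.png

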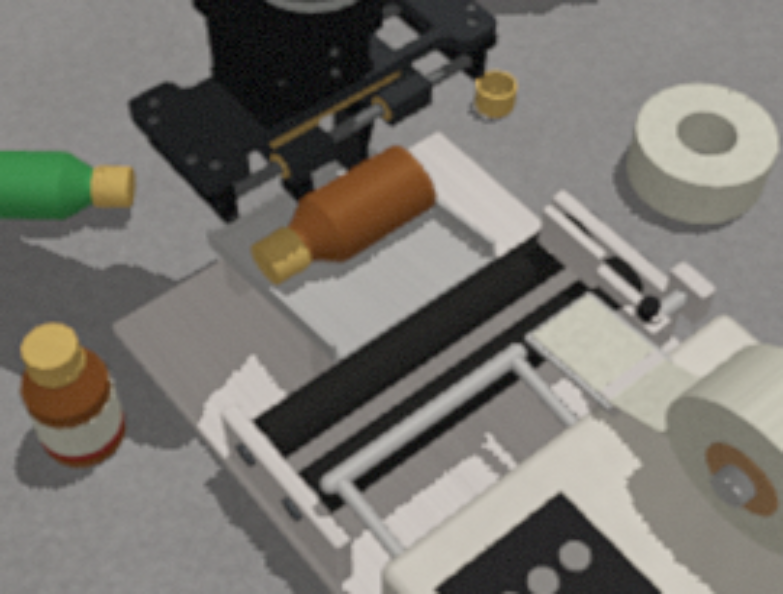

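Call:
{"name": "servo_tool", "arguments": {"plan": [[0.33, [-0.4, 0, -0.07], [0, 0, 0]], [0.33, [-0.4, 0, -0.07], [0, 0, 0]], [0.33, [-0.4, 0, -0.07], [0, 0, 0]], [0.33, [-0.4, 0, -0.07], [0, 0, 0]], [0.33, [-0.4, 0, -0.07], [0, 0, 0]], [0.33, [-0.4, 0, -0.07], [0, 0, 0]], [0.33, [-0.4, 0, -0.07], [0, 0, 0]], [0.33, [-0.4, 0, -0.07], [0, 0, 0]], [0.33, [-0.4, 0, -0.07], [0, 0, 0]], [0.33, [-0.4, 0, -0.07], [0, 0, 0]], [0.33, [-0.4, 0, -0.07], [0, 0, 0]], [0.33, [-0.3, 0, -0.05], [0, 0, 0]], [0.33, [-0.3, 0, -0.05], [0, 0, 0]], [0.33, [-0.2, 0, -0.03], [0, 0, 0]], [0.33, [-0.1, 0, 0], [0, 0, 0]]]}}

```text
time_s: 5.12
tool_pos: [0.5565, -0.0374, 0.0793]
tool_rot: [-179.9, -0.2, 158.0]
force: [-1.3, 0.7, 0.6]
grip_width: 0.0286
```

```bash
python3 go.py -45 17 85
```

```text
t 5.12 lab mm [-74.3  16.8  79.3] F lab [-1.5  0.2  0.6] grip 28.6 q [-30.  16.  35. 107. -11.  61.  78.]
shift cm (tool) [-2.93  0.03 -0.58] turn [-0.06 -0.22 -0.04]
```

Call:
{"name": "servo_tool", "arguments": {"plan": [[0.33, [-0.3, 0, -0.05], [0, 0, 0]], [0.33, [-0.3, 0, -0.05], [0, 0, 0]], [0.33, [-0.3, 0, -0.05], [0, 0, 0]], [0.33, [-0.3, 0, -0.05], [0, 0, 0]], [0.33, [-0.3, 0, -0.05], [0, 0, 0]], [0.33, [-0.3, 0, -0.05], [0, 0, 0]], [0.33, [-0.25, 0, -0.04], [0, 0, 0]], [0.33, [-0.25, 0, -0.04], [0, 0, 0]], [0.33, [-0.25, 0, -0.04], [0, 0, 0]], [0.33, [-0.2, 0, -0.03], [0, 0, 0]], [0.33, [-0.1, 0, 0], [0, 0, 0]]]}}

```text
time_s: 6.03
tool_pos: [0.587, -0.0498, 0.0843]
tool_rot: [-179.9, -0.1, 158.0]
force: [-1.4, -0.2, 0.8]
grip_width: 0.0289
```

```bash
python3 go.py -42 17 85; python3 - <<'E'
from cell import env; import cv2
c=env.read_camera("scene"); im=c["image"]; cv2.imwrite("pics/s3.png",cv2.resize(im[180:400,170:440],None,fx=2.9,fy=2.7))
E
```

```text
t 6.03 lab mm [-41.4  16.6  84.3] F lab [-1.3 -0.7  0.8] grip 28.9 q [-27.  19.  35. 102. -13.  62.  80.]
shift cm (tool) [ 0.06  0.04 -0.07] turn [-0.06 -0.05 -0.04]
```

View pics/s3.png

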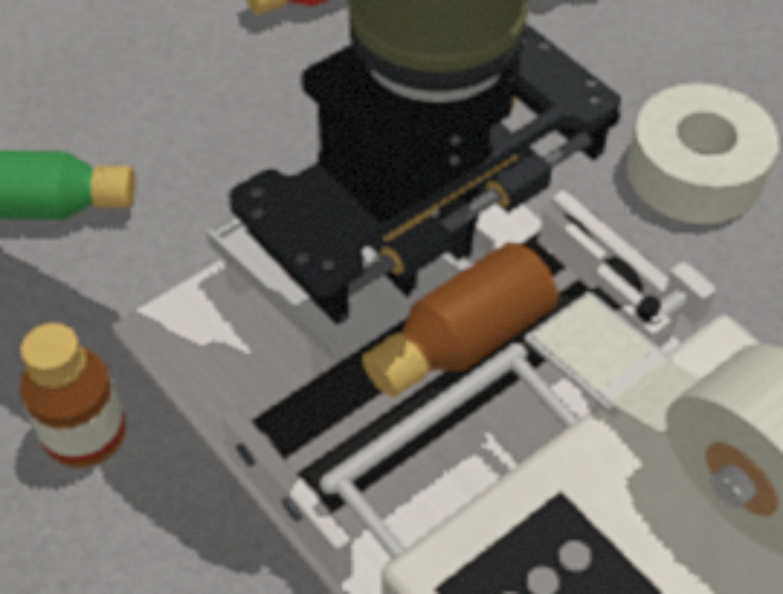

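The bottle lies parallel over the rollers (cap at crop 395,365), either in the nest or just about to drop. I'll nudge it a little more, then measure the cap by triangulation.

Call:
{"name": "servo_tool", "arguments": {"plan": [[0.33, [-0.2, 0, 0], [0, 0, 0]], [0.33, [-0.2, 0, 0], [0, 0, 0]], [0.33, [-0.15, 0, 0], [0, 0, 0]], [0.33, [0, 0, 0], [0, 0, 0]]]}}

```text
time_s: 6.42
tool_pos: [0.5926, -0.0521, 0.0842]
tool_rot: [-179.9, -0.1, 158.0]
force: [1.0, 0.3, -0.1]
grip_width: 0.0285
```

```bash
cat > bot.py <<'E'
from cell import env
from h import *
L=np.load("lab.npz"); R,t=L["R"],L["t"]
def find():
    rays={}
    for n in("scene","top"):
        c=env.read_camera(n); im=c["image"]; hsv=cv2.cvtColor(im,cv2.COLOR_BGR2HSV)
        g=proj(c,[list(R@np.array([0,-.03])+t)+[.09]])[0]
        for nm,lo,hi in(("gold",(15,100,80),(28,255,255)),("amber",(3,100,40),(14,255,220))):
            k,l,s,ce=cv2.connectedComponentsWithStats(cv2.inRange(hsv,lo,hi))
            b=[i for i in range(1,k) if s[i,4]>25 and np.hypot(*(ce[i]-g))<60]
            if b:
                i=max(b,key=lambda i:s[i,4]); rays[n,nm]=(ray(c,ce[i]),ce[i],s[i,4])
                P=onz(c,ce[i],.095); print(n,nm,ce[i].round(1),s[i,4],"on z=95: lab",(R.T@(P[:2]-t)*1000).round(1))
    for nm in("gold","amber"):
        if ("scene",nm) in rays and ("top",nm) in rays:
            (o1,d1),(o2,d2)=rays["scene",nm][0],rays["top",nm][0]
            s=np.linalg.lstsq(np.c_[d1,-d2],o2-o1,rcond=None)[0]; a,b=o1+s[0]*d1,o2+s[1]*d2
            m=(a+b)/2; print(nm,"tri lab",(np.r_[R.T@(m[:2]-t),m[2]]*1000).round(1),"gap mm",(np.linalg.norm(a-b)*1000).round(1))
find()
E
python3 go.py -35 17 85; python3 bot.py
```

```text
t 6.42 lab mm [-35.4  16.6  84.2] F lab [ 0.9  0.7 -0.1] grip 28.5 q [-27.  20.  35. 102. -13.  62.  81.]
shift cm (tool) [-0.04  0.04 -0.08] turn [-0.06 -0.05 -0.04]
scene gold [306.5 315. ] 356 on z=95: lab [  5.9 -41.5]
scene amber [336.5 294.1] 1530 on z=95: lab [ 7.1 15.9]
```

Call:
{"name": "servo_tool", "arguments": {"plan": [[0.33, [0.3, 0, 0], [0, 0, 0]], [0.33, [0.6, 0, 0], [0, 0, 0]], [0.33, [1.2, 0, 0], [0, 0, 0]], [0.33, [1, 0, -1], [0, 0, 0]], [0.2, [0, 0, -2], [0, 0, 0]], [0.1, [0, 0, -2], [0, 0, 0]], [0, [0, -2, -1.5], [0, 0, 0]], [0, [-1, -2.5, 0], [0, 0, 0]], [0, [-1.5, -2.5, 0], [0, 0, 0]], [0, [-2, -2.5, 0], [0, 0, 0]], [0, [-1.5, -1.5, 0], [0, 0, 0]], [0, [-0.2, 0, 0], [0, 0, 0]]]}}

```text
time_s: 7.52
tool_pos: [0.5729, -0.1625, 0.1514]
tool_rot: [179.9, -0.3, 158.6]
force: [0.5, 0.2, 0.0]
grip_width: 0.0008
```

```bash
python3 go.py 0 -92 100; python3 bot.py;  python3 - <<'E'
from cell import env; import cv2
c=env.read_camera("scene"); im=c["image"]; cv2.imwrite("pics/s4.png",cv2.resize(im[180:400,170:440],None,fx=2.9,fy=2.7))
E
```

```text
t 7.52 lab mm [-12.3 -93.1 151.4] F lab [0.4 0.4 0. ] grip 0.8 q [-20.  17.  40.  97. -12.  70.  91.]
shift cm (tool) [-1.26  0.08  5.13] turn [ 0.14 -0.35  0.56]
scene gold [306.5 314.8] 362 on z=95: lab [  5.7 -41.4]
scene amber [336.7 294.2] 1507 on z=95: lab [ 7.3 16.1]
top amber [376.8 190.6] 573 on z=95: lab [ 1.1 20.6]
amber tri lab [ 3.2 20.2 85.6] gap mm 0.1
```

View pics/s4.png

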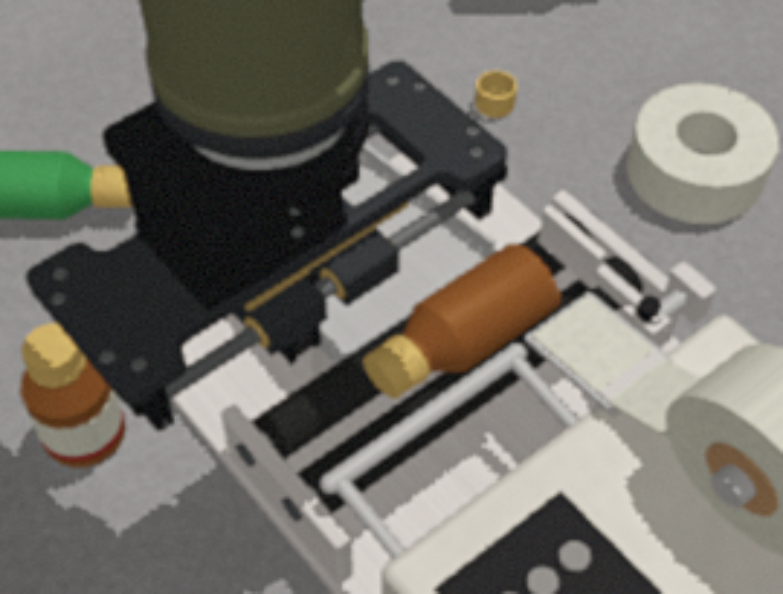

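The bottle rests in the nest on its own: its triangulated axis is at z=86, and the position hasn't changed since release. Next I descend at its cap end.

Call:
{"name": "servo_tool", "arguments": {"plan": [[0, [-0.5, 0, 1], [0.1, -0.3, 0.5]], [0, [-0.6, 0, 1.5], [0, 0, 0]], [0, [-0.2, 0, 1.5], [0, 0, 0]], [0, [0, 0, 1.5], [0, 0, 0]], [0, [0, 0, 1], [0, 0, 0]], [0, [0, 0, 0.3], [0, 0, 0]], [0, [0, 0, 0], [0, 0, 0]]]}}

```text
time_s: 8.25
tool_pos: [0.5852, -0.1476, 0.0758]
tool_rot: [179.4, -0.4, 159.1]
force: [0.6, 0.1, 0.6]
grip_width: 0.0007
```

```bash
python3 go.py 0 -70 79
```

```text
t 8.25 lab mm [ -6.4 -74.7  75.8] F lab [0.5 0.4 0.6] grip 0.7 q [-19.  23.  38. 100. -16.  63.  93.]
shift cm (tool) [-0.65  0.46 -0.32] turn [ 0.56 -0.41  1.1 ]
```

Call:
{"name": "servo_tool", "arguments": {"plan": [[0, [-0.4, 0, -0.3], [0.5, -0.4, 1.0]], [0, [-0.2, 0, -0.1], [0, 0, 0]], [0, [0, 0, 0], [0, 0, 0]]]}}

```text
time_s: 8.5
tool_pos: [0.591, -0.1479, 0.08]
tool_rot: [179.9, -0.1, 158.2]
force: [0.9, -0.9, 0.4]
grip_width: 0.0003
```

```bash
python3 go.py 0 -45 80
```

```text
t 8.5 lab mm [ -1.  -72.8  80. ] F lab [ 1.2 -0.5  0.4] grip 0.3 q [-19.  23.  38. 100. -16.  63.  92.]
shift cm (tool) [-0.11  2.78  0.01] turn [ 0.1  -0.05  0.21]
```

Call:
{"name": "servo_tool", "arguments": {"plan": [[0, [-0.05, 0.3, 0], [0, 0, 0]], [0, [0, 0.3, 0], [0, 0, 0]], [0, [0, 0.3, 0], [0, 0, 0]], [0, [0, 0.3, 0], [0, 0, 0]], [0, [0, 0.3, 0], [0, 0, 0]], [0, [0, 0.2, 0], [0, 0, 0]], [0, [0, 0.1, 0], [0, 0, 0]]]}}

```text
time_s: 9.08
tool_pos: [0.5994, -0.1307, 0.0819]
tool_rot: [179.9, 0.1, 158.2]
force: [-0.1, -1.8, 0.4]
grip_width: 0.0004
```

```bash
python3 go.py 0 -45 80; python3 bot.py
```

```text
t 9.08 lab mm [  0.4 -53.7  81.9] F lab [ 0.6 -1.7  0.4] grip 0.4 q [-21.  23.  38.  99. -16.  63.  90.]
shift cm (tool) [0.04 0.87 0.19] turn [0.13 0.09 0.23]
scene gold [314.3 313.9] 135 on z=95: lab [ 11.7 -31.5]
scene amber [344.6 297.3] 712 on z=95: lab [18.9 21.7]
top amber [365.1 186.2] 192 on z=95: lab [ 1.3 47.8]
amber tri lab [ 6.6 42.9 57.5] gap mm 10.0
```

Call:
{"name": "servo_tool", "arguments": {"plan": [[0, [0, 0.25, 0.1], [0, 0, 0]], [0, [0, 0.25, 0.05], [0, 0, 0]], [0, [0, 0.25, 0], [0, 0, 0]], [0, [0, 0.2, 0], [0, 0, 0]]]}}

```text
time_s: 9.52
tool_pos: [0.6026, -0.1234, 0.0805]
tool_rot: [180.0, 0.1, 158.1]
force: [-0.4, -1.1, 1.5]
grip_width: 0.0003
```

```bash
python3 go.py 0 -45 80; python3 - <<'E'
from cell import env; import cv2
c=env.read_camera("scene"); im=c["image"]; cv2.imwrite("pics/s5.png",cv2.resize(im[180:400,170:440],None,fx=2.9,fy=2.7))
E
```

```text
t 9.52 lab mm [  0.6 -45.8  80.5] F lab [ 0.  -1.2  1.5] grip 0.3 q [-21.  23.  38.  99. -16.  63.  89.]
shift cm (tool) [0.06 0.08 0.05] turn [0.05 0.11 0.09]
```

View pics/s5.png

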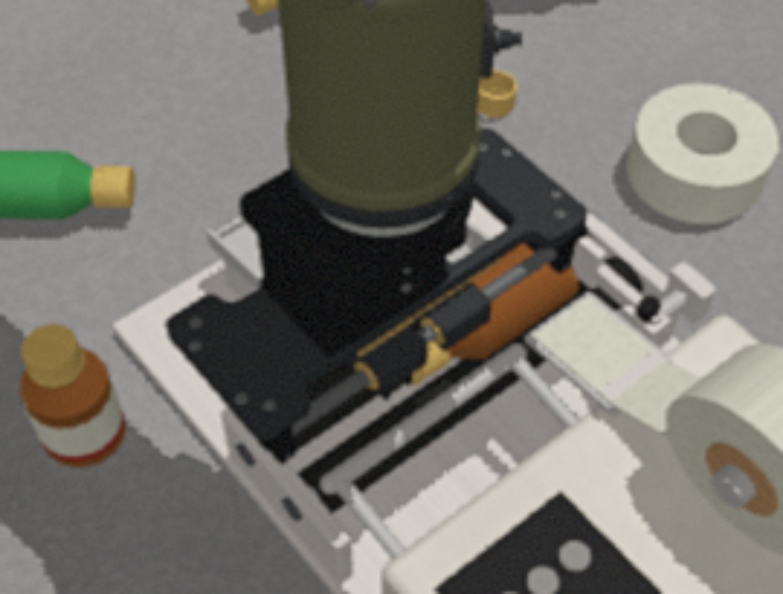

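The base is sliding towards the stop (right end of the bottle at crop 578,280, stop plate just beyond). I'll continue in small steps, watching the force.

Call:
{"name": "servo_tool", "arguments": {"plan": [[0, [0, 0.2, 0], [0, 0, 0]], [0, [0, 0.2, 0], [0, 0, 0]], [0, [0, 0.2, 0], [0, 0, 0]]]}}

```text
time_s: 9.82
tool_pos: [0.605, -0.1173, 0.0805]
tool_rot: [180.0, 0.1, 158.1]
force: [-0.3, -1.2, 0.9]
grip_width: 0.0002
```

```bash
python3 go.py 0 -35 80
```

```text
t 9.82 lab mm [  0.6 -39.2  80.5] F lab [ 0.2 -1.2  0.9] grip 0.2 q [-22.  23.  37.  99. -16.  63.  89.]
shift cm (tool) [0.06 0.42 0.05] turn [0.04 0.1  0.1 ]
```

Call:
{"name": "servo_tool", "arguments": {"plan": [[0, [0, 0.15, 0], [0, 0, 0]], [0, [0, 0.15, 0], [0, 0, 0]], [0, [0, 0.1, 0], [0, 0, 0]]]}}

```text
time_s: 10.07
tool_pos: [0.6069, -0.1127, 0.0805]
tool_rot: [179.9, 0.1, 158.1]
force: [-1.1, -0.9, 1.3]
grip_width: 0.0005
```

Call:
{"name": "servo_tool", "arguments": {"plan": [[0, [0, 0.15, 0], [0, 0, 0]]]}}

```text
time_s: 10.15
tool_pos: [0.6072, -0.1119, 0.0805]
tool_rot: [-180.0, 0.1, 158.1]
force: [-2.0, -3.9, 1.7]
grip_width: 0.0002
```

```bash
python3 go.py 0 -35 80
```

```text
t 10.15 lab mm [  0.6 -33.4  80.5] F lab [-0.4 -4.3  1.7] grip 0.2 q [-22.  24.  37.  99. -16.  63.  88.]
shift cm (tool) [ 0.06 -0.16  0.05] turn [-0.02  0.1   0.12]
```

Call:
{"name": "servo_tool", "arguments": {"plan": [[0, [0, 0.15, 0], [0, 0, 0]]]}}

```text
time_s: 10.23
tool_pos: [0.6071, -0.112, 0.0805]
tool_rot: [-179.9, 0.1, 158.1]
force: [-2.5, -5.4, 1.3]
grip_width: 0.0005
```

Call:
{"name": "servo_tool", "arguments": {"plan": [[0, [0, 0.15, 0], [0, 0, 0]]]}}

```text
time_s: 10.32
tool_pos: [0.6071, -0.112, 0.0805]
tool_rot: [-179.8, 0.1, 158.0]
force: [-2.7, -4.7, 2.2]
grip_width: 0.0001
```

Call:
{"name": "servo_tool", "arguments": {"plan": [[0, [0, 0.1, 0], [0, 0, 0]]]}}

```text
time_s: 10.4
tool_pos: [0.6071, -0.1121, 0.0805]
tool_rot: [-179.7, 0.1, 158.0]
force: [-2.3, -3.9, 0.7]
grip_width: 0.0004
```

```bash
python3 go.py 0 -35 80
```

```text
t 10.4 lab mm [  0.5 -33.5  80.5] F lab [-0.7 -4.5  0.7] grip 0.4 q [-22.  24.  37.  99. -16.  63.  88.]
shift cm (tool) [ 0.05 -0.15  0.05] turn [-0.31  0.06 -0.04]
```

Call:
{"name": "servo_tool", "arguments": {"plan": [[0, [0, 0.3, 0], [0.3, 0, 0]], [0, [0, 0.35, 0], [0, 0, 0]]]}}

```text
time_s: 10.57
tool_pos: [0.607, -0.1121, 0.0806]
tool_rot: [-178.9, 0.0, 157.7]
force: [-4.8, -9.0, 3.4]
grip_width: 0.0003
```

```bash
python3 go.py 0 -35 80
```

```text
t 10.57 lab mm [  0.5 -33.7  80.6] F lab [ -1.1 -10.2   3.4] grip 0.3 q [-23.  24.  38.  98. -15.  63.  87.]
shift cm (tool) [ 0.05 -0.13  0.06] turn [-1.08  0.01 -0.27]
```

It holds firm at 10 N with no movement, so it is against the stop. I'll back off along -y, then up and clear.

Call:
{"name": "servo_tool", "arguments": {"plan": [[0, [0, -0.2, 0], [0, 0, 0]], [0, [0, -0.5, 0], [0, 0, 0]], [0, [0, -1, 0], [0, 0, 0]], [0, [0, -1.5, 0], [0, 0, 0]], [0, [0, -0.8, -1], [0, 0, 0]], [0, [0, 0, -2.5], [0, 0, 0]], [0, [0, 0, -2.5], [0, 0, 0]], [0, [0, 0, -2.5], [0, 0, 0]], [0, [2, -1, -1], [0, 0, 0]], [0, [3, -1.5, 0], [0, 0, 0]], [0, [3, -1.5, 0], [0, 0, 0]], [0, [3, -1.5, 0], [0, 0, 0]], [0, [2, -1.5, 0], [0, 0, 0]], [0, [0, 0, 0], [0, 0, 0]]]}}

```text
time_s: 11.73
tool_pos: [0.4393, -0.169, 0.1858]
tool_rot: [-179.6, 0.3, 157.5]
force: [1.8, -0.1, -0.1]
grip_width: 0.0006
```

```bash
python3 go.py; python3 bot.py; python3 - <<'E'
from cell import env; import cv2,numpy as np
a=env.read_camera("top")["image"][145:290,300:470]; b=env.read_camera("scene")["image"][210:380,190:440]
cv2.imwrite("pics/f1.png",np.hstack([cv2.resize(a,(396,340)),cv2.resize(b,(400,340))]))
E
```

```text
t 11.73 lab mm [-133.7 -149.2  185.8] F lab [ 1.7  0.6 -0.1] grip 0.6 q [-26.  -5.  42. 112.   4.  72.  82.]
scene gold [319.7 305.3] 357 on z=95: lab [  5.7 -16.1]
scene amber [348.7 285.4] 1425 on z=95: lab [ 7.2 40.7]
top gold [391.8 196.4] 127 on z=95: lab [  0.5 -14.3]
top amber [368.6 187.5] 651 on z=95: lab [ 1.2 39.7]
gold tri lab [  2.5 -14.2  88.4] gap mm 1.6
amber tri lab [ 3.8 41.3 89.9] gap mm 4.5
```

View pics/f1.png

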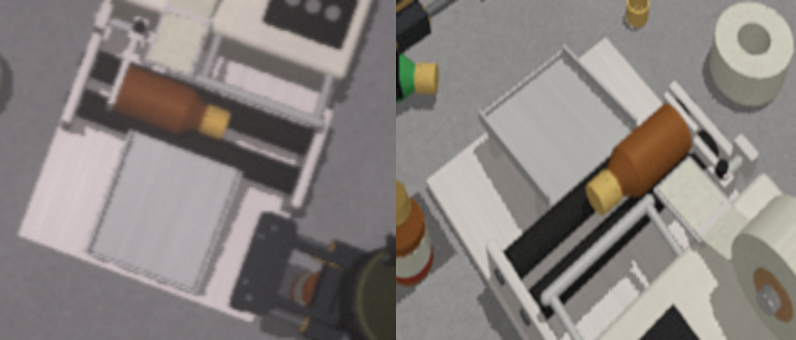

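The bottle lies in the nest, with its base against the stop plate (top view at 118,90, no visible gap) and its cap at (214,120). The fingers are clear. I'll do one settle check, then hand in.

Call:
{"name": "servo_tool", "arguments": {"plan": [[0, [0, 0, -1.5], [0, 0, 0]], [0, [0, 0, -1.5], [0, 0, 0]], [0, [0, 0, 0], [0, 0, 0]], [0, [0, 0, 0], [0, 0, 0]], [0, [0, 0, 0], [0, 0, 0]], [0, [0, 0, 0], [0, 0, 0]], [0, [0, 0, 0], [0, 0, 0]], [0, [0, 0, 0], [0, 0, 0]]]}}

```text
time_s: 12.6
tool_pos: [0.4481, -0.1649, 0.2137]
tool_rot: [-179.0, 0.2, 157.9]
force: [0.5, 1.7, -0.4]
grip_width: 0.0007
```

```bash
python3 go.py; python3 bot.py; python3 -c "
from cell import env; print(env.sign_off())"
```

```text
t 12.6 lab mm [-127.1 -142.1  213.7] F lab [-0.2  1.8 -0.4] grip 0.7 q [-27.  -5.  41. 109.   4.  75.  81.]
scene gold [319.7 305.3] 358 on z=95: lab [  5.7 -16.1]
scene amber [348.7 285.4] 1422 on z=95: lab [ 7.2 40.6]
top gold [391.8 196.4] 127 on z=95: lab [  0.3 -14.3]
top amber [368.6 187.6] 651 on z=95: lab [ 1.2 39.5]
gold tri lab [  2.4 -14.2  88.3] gap mm 1.8
amber tri lab [ 3.8 41.1 89.9] gap mm 4.6
the job is handed in; nothing more can be done
None
```

The bottle is loaded and I handed the job in at about 12.6 s. I pushed it up the chute with two fingertips until it dropped into the nest. Then I slid it about 25 mm along the rollers by its cap end.

- **At the stop:** it held at about 10 N with no further movement. The top view shows no gap at the stop plate.
- **After release:** the bottle had not moved (under 0.3 mm) between two looks about 0.9 s apart, and the gripper was well clear of it.
- **Bystanders:** I never went near the label roll or loose cap, and passed above the finished bottle. I checked these only by eye and did not measure them again. In the last picture the gripper hides part of the finished bottle from above.
- **Small disagreement:** camera estimates put the base at labeller y = 78 to 80 mm, but the stop face at about 76 mm. That is slightly more than the 2–3 mm I trust these measurements to, so I relied on the force at the stop instead.

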